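Close the yellow solvent drain valve with the flat screwdriver

TASK

Shut the solvent drain valve with the yellow ring: take the big flat screwdriver with the orange handle out of the white stand, let its blade drop into the valve's slot and turn it clockwise until it stops. Then hang the screwdriver back in its own hole in the stand, upright, with its black guard resting on the stand. Leave the blue valve open.

Things in the scene. Friction and masses are not known exactly. Their poses are not given: they have to be found in the camera images.
- driver_handle (a point): Handle centre of the loose flat screwdriver hanging upright in the white stand, 0.16 kg. Orange handle, 24 x 24 mm square, 76 mm tall; below it a black guard, 54 mm across, 6 mm thick, underside 44 mm below this point; 10 mm shank; steel blade 24 mm wide, 4 mm thick, its lower edge 124 mm below this point. z: up the shank; x: along the blade's width, square to two handle flats.
- stand_hole (a point): Centre of the orange screwdriver's own hole (36 mm across) in the fixed white stand, at its top face, 115 mm above the table; open under the 12 mm top plate (75 x 200 mm). With the guard resting on the top face the handle centre is 44 mm above this point. The other hole, with a green-handled cross-head screwdriver (not needed), is 100 mm away along this point's +y.
- yellow_slot (a point): Centre of the yellow valve's slot at its cap's top face, 58 mm above the table; x along the slot, z up. Steel cap 42 mm across, standing 14 mm above a fixed aluminium block (90 x 90 x 44 mm) with an 80 mm yellow ring. Slot across the cap, 9 mm wide (bevelled to 14 at the top), 9 deep; a blade in it has about 12 degrees of play either way. Closed: slot in line with two black marks on the ring.
- yellow_valve (a joint): Turn of the yellow valve's cap, rad, clockwise from above: 0 open, 1.40 closed stop; starts at 0 to 0.25. Stiff (0.12 N m), stays where left. The cap is sprung: it can be pressed down 8 mm (3.5 N at first, 9 N at the end), so a blade across the slot just pushes it down, and it springs up over the blade once they are in line.
- blue_valve (a joint): Turn of the other, like valve with a blue ring, rad: 0 fully open, 1.40 closed. Starts between 0 and 0.25 and must stay open.
Not all that is in view belongs to the job. What is shaped like the part that bears driver_handle but pink or purple is not meant.

How it is judged:
By the outcome, as a careful person would: the job done as asked, in the order asked, and still so for the second after the job is handed in, with the robot touching nothing.
It also fails if it takes over 56 s, if anything falls off the work surface, if the arm or the gripper's body presses on something with over 40 N, if the wrist force passes 120 N, or if a joint passes its speed limit or range.

ROBOT

A 7-joint arm with a two-finger parallel gripper is mounted at the origin on the work surface. World frame = base frame: x ahead of the robot, y to its left, z up, the work surface at z = 0. Lengths are in mm, angles in rad, forces in N, time in s.
With the tool pointing down it reaches from about 425 to 1025 mm from the base axis. Payload 9.4 kg.
Tool frame: the origin (TCP) lies midway between the tips of the shut fingers; the grasp point (between the pads) lies ctrl.grip_point_offset behind it (ctrl.grip_point_offset is the distance from the TCP to the grasp point, in mm); z points along the fingers, y is the direction in which the jaws open and shut (so a half turn about z gives the same grasp; the last joint's range is limited). The gripper opens to 93 mm and grips with 3 to 60 N. Pads are 15 mm wide; open, the fingers measure 128 mm over their backs; the gripper's body (75 mm by 188 mm) begins 65 mm behind the grasp point.
Start: joints at [-1.324, 0.599, -0.003, 1.599, 0.002, 0.943, -0.08], TCP at [230.679, 687.322, 218.618] pointing down, gripper open.
Joint ranges: [-2.57, 2.57], [-0.35, 1.97], [-1.29, 1.29], [0.11, 2.56], [-1.05, 4.19], [0.11, 1.86], [-2.63, 2.63]. Speed limits (rad/s): [2.22, 2.22, 3.01, 3.01, 3.14, 3.14, 3.14].

INTERFACE

Orientations are given as a unit quaternion [w, x, y, z].
In Python, from station import ctrl gives the robot as it stands.
- The arm moves only by the tool servo_tool, never from a script. Its argument "plan" is a list of rows, each a list of 4 numbers: the shift along the tool's x, y, z in cm, then the turn about the tool's z in degrees. In form: [[dx, dy, dz, turn], ...]. A call has 1 to 8 rows; each row is the pose to reach, as a shift and turn from the pose commanded when the call began, along the tool's axes at that moment; what a row does not reach only later rows make up. A row lasts 1/8 s, in which the tool goes at most 62.5 mm and 10.7 degrees, less where a joint would pass 70% of its speed; a pose out of reach is approached as far as the arm can. A call with a gripper value outside its range is refused whole. "grip" is the closure, from 0 (fully open) to 1 (shut), set as the call begins (left out, the last holds). The fingers move at their own pace and stop on an object; "force" is the grip in N (left out, the last holds). Time passes only in rows, so rows that repeat a pose let the fingers close. It gives the time, the measured TCP pose, the force and the opening at its end, in the units of the state.
- ctrl.read_state(): the state, without advancing time (a new reading comes with each control period).
- ctrl.camera(name): name is "side" or "top"; returns a dict with "frame" (420x560x3 uint8, red, green, blue), "z_map" (420x560 float32, mm along the optical axis (not along the pixel's ray), 0 where there is no reading), "fx", "fy", "cx", "cy" (pixels), "position" and "attitude" of the camera in the world. Camera axes: x right, y up, looking along -z (the intrinsics and any distortion apply to the point x, -y, -z); pixel columns grow to the right and rows downward; lengths in mm; the calibration is good to about 2 mm. A picture is of the moment at which its call begins.
- ctrl.job_done(): hands the job in, once; it reports no verdict.
Trained networks look in a picture, given as the dict that the camera call returned (one of the last four; its "shot" number tells which), for a name from the list of things; names that differ only in an ending like _2 or _b are one class to them, and where a whole thing is asked for, a point or a joint stands for the part that bears it (a point fixed in the world has none). Each returns a list of dicts, best first, with "confidence" (0 to 1); they miss things now and then, are a little off and sometimes report something else, mostly with a low value. They report only what shows in the picture. A call takes as long as a camera call. They do not tell look-alikes from the thing itself.
- ctrl.look_for(thing, picture): "position" ([column, row] in pixels, amid what is visible of it).
The state is a dict: "time_s": time; "joint_pos": joint angles; "dq": joint speeds; "effort": joint torques, N m; "position": TCP position; "eef_rot": TCP orientation; "contact_force": force on the tool from outside, world axes, zero at the start; "ft_torque": the same for the moment, N m; "grip_width": opening from 0.0 (shut) to 1.0 (fully open).
Only numpy, scipy, OpenCV 4.12 (cv2) and the standard library are available. Lean on these libraries where they do the work, as an engineer would, in place of code of your own. Each camera call takes 0.05 s, during which the arm holds its last target. There are 200 camera calls.

## Working session

There is one attempt and no reset: what is moved stays moved. The work goes in short steps, Python scripts to look and compute and a tool call to move; the robot and the scene stay as the last step left them, time stands still between calls to the robot, and variables do not carry over. Pictures are saved under pics/ and viewed, about 8 in all and at most 12, crops included, and the job is handed in when it is done.

Besides the shell and the picture viewer there is one more tool, called after ">>>" by a JSON object that holds its "fn" and its "kwargs". servo_tool: Moves the arm, as the interface text tells. Its arguments: {"type":"object","properties":{"plan":{"type":"array","items":{"type":"array","items":{"type":"number"}}},"grip":{"type":"number"},"force":{"type":"number"}},"required":["plan"]}

```bash
mkdir -p pics; ls; cat > h.py <<'E'
import numpy as np, cv2
from station import ctrl
from scipy.spatial.transform import Rotation as R
def rot(q): return R.from_quat([q[1],q[2],q[3],q[0]]).as_matrix()
def cam(n):
    c=ctrl.camera(n); c['att']=c['attitude']; return c
def save(c,name,box=None,s=1):
    f=c['frame'][:,:,::-1]
    if box: f=f[box[1]:box[3],box[0]:box[2]]
    cv2.imwrite('pics/'+name,cv2.resize(f,None,fx=s,fy=s,interpolation=cv2.INTER_CUBIC))
def A(c):
    a=np.array(c['attitude']); return rot(a) if a.size==4 else a.reshape(3,3)
def ray(c,u,v): return A(c)@np.array([(u-c['cx'])/c['fx'],-(v-c['cy'])/c['fy'],-1.])
def px2w(c,u,v,z=None):
    """world point by depth, or on plane z"""
    p=np.array(c['position']); d=ray(c,u,v)
    if z is not None: return p+d*(z-p[2])/d[2]
    return p+d*c['z_map'][int(round(v)),int(round(u))]
def cloud(c):
    v,u=np.mgrid[:420,:560]; d=np.stack([(u-c['cx'])/c['fx'],-(v-c['cy'])/c['fy'],-np.ones(u.shape)],-1)
    return np.array(c['position'])+(d*c['z_map'][...,None])@A(c).T
def w2px(c,P):
    q=A(c).T@(np.array(P)-c['position']); return [c['cx']+c['fx']*q[0]/-q[2],c['cy']+c['fy']*q[1]/q[2]]
E
python3 - <<'E'
from h import *
s=ctrl.read_state(); print(s); print(ctrl.grip_point_offset)
for n in['top','side']:
    c=cam(n); save(c,n+'0.png'); print({k:v for k,v in c.items() if k not in('frame','z_map')})
    for t in['driver_handle','stand_hole','yellow_slot','yellow_valve','blue_valve']:
        print(t,[(np.round(d['position'],1).tolist(),round(d['confidence'],2)) for d in ctrl.look_for(t,c)])
E
```

```text
pics
{'time_s': 0.0, 'joint_pos': array([-1.32371207,  0.60017824, -0.00254287,  1.60013079,  0.00181108,
        0.94287731, -0.07982336]), 'dq': array([-6.46508120e-05,  2.58519555e-03,  7.27548193e-04, -1.13037731e-04,
        2.55521080e-04, -6.54285161e-04, -5.67066245e-04]), 'effort': array([ 1.41588789e-04, -7.65076232e+01,  1.49770640e+00, -2.52337950e+01,
       -5.22950850e-02,  1.72797282e-02,  1.65920728e-04]), 'position': array([230.52857294, 686.85834487, 217.72127453]), 'eef_rot': array([-5.13922713e-05,  1.61165422e-01,  9.86927086e-01, -7.94171021e-04]), 'contact_force': array([-0.85969496, -1.01972719, -1.26602698]), 'ft_torque': array([-0.01700563,  0.00818745,  0.0820534 ]), 'grip_width': 1.0004950734445082}
18.8
{'fx': 465.90871838814803, 'fy': 465.90871838814803, 'cx': 284.57108285910033, 'cy': 206.78767828291816, 'position': array([ 312.67467404,   17.04463798, 1038.67513445]), 'attitude': array([-0.70354084, -0.06655188,  0.06642274,  0.70440695]), 'shot': 1, 'att': array([-0.70354084, -0.06655188,  0.06642274,  0.70440695])}
driver_handle [([206.7, 252.1], 0.89), ([171.2, 239.5], 0.83), ([248.9, 214.6], 0.82), ([181.7, 170.3], 0.56)]
stand_hole [([164.4, 190.7], 0.59)]
yellow_slot [([414.4, 183.1], 0.69)]
yellow_valve [([413.0, 179.6], 0.79)]
blue_valve [([303.7, 161.5], 0.58)]
{'fx': 479.8415728882674, 'fy': 479.8415728882674, 'cx': 279.84095423542834, 'cy': 201.51149383277388, 'position': array([ 350.85553811, -638.0715487 ,  534.21573257]), 'attitude': array([ 0.86560066,  0.49013817, -0.04943349, -0.08975748]), 'shot': 2, 'att': array([ 0.86560066,  0.49013817, -0.04943349, -0.08975748])}
driver_handle [([267.2, 195.6], 0.98), ([295.4, 137.4], 0.95), ([218.8, 183.3], 0.9), ([230.1, 159.3], 0.84)]
stand_hole [([292.2, 177.6], 0.84)]
yellow_slot [([377.7, 365.6], 0.61)]
yellow_valve [([380.1, 360.0], 0.95)]
blue_valve [([352.2, 244.2], 0.93)]
```

```bash
cd pics; python3 -c "
import cv2
a=cv2.imread('top0.png');b=cv2.imread('side0.png')
cv2.imwrite('both0.png',cv2.resize(cv2.vconcat([a,b]),(448*1,672))[:,:]) if 0 else None"; ls
```

```text
side0.png
top0.png
```

View pics/top0.png

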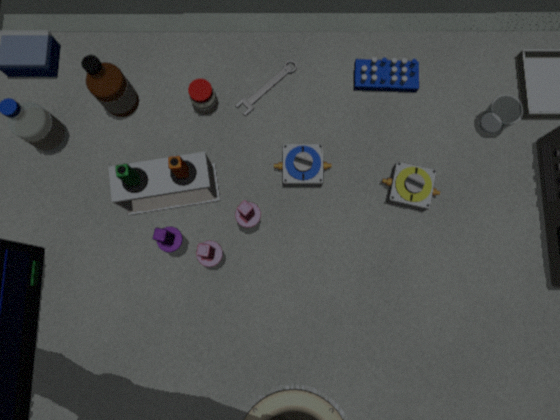

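View pics/side0.png

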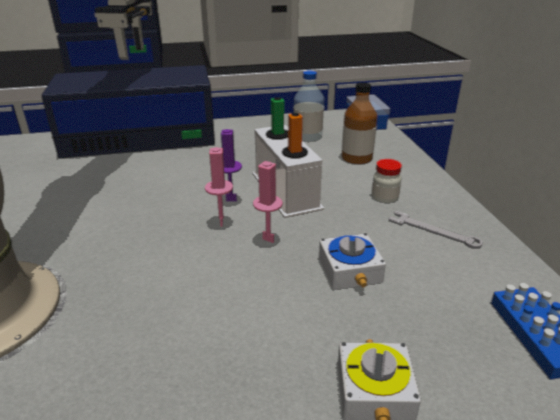

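The top view shows the orange handle at (178,165) with the green one at (123,172) in the same stand. The pink look-alikes are at (207,252) and (248,214), and the purple one is at (170,238). The side view has orange at (295,133), pink at (267,190) and (217,175), purple at (229,150) and green at (278,117). By its colour and stand, I choose the orange one. The yellow valve is at (413,184) in the top view.

```bash
cat > m.py <<'E'
from h import *
t=cam('top'); s=cam('side')
crops=[t['frame'][130:225,95:230],t['frame'][150:220,375:450],s['frame'][90:220,230:340],s['frame'][330:415,330:430]]
cv2.imwrite('pics/crops1.png',cv2.vconcat([cv2.hconcat([cv2.resize(c,(400,300),interpolation=cv2.INTER_CUBIC) for c in crops[i:i+2]]) for i in(0,2)])[:,:,::-1])
def hsvm(c,lo,hi): return cv2.inRange(cv2.cvtColor(c['frame'],cv2.COLOR_RGB2HSV),lo,hi)>0
for n,c in(('top',t),('side',s)):
    P=cloud(c); ok=c['z_map']>0
    o=hsvm(c,(3,150,60),(16,255,255))&ok&(P[...,2]>120)&(P[...,2]<260)
    q=P[o]; print(n,'orange',len(q),np.median(q,0).round(1),q.min(0).round(),q.max(0).round())
    f=q[q[:,2]>np.percentile(q[:,2],98)-6]; print(' top face',len(f),f.mean(0).round(1),cv2.minAreaRect(f[:,:2].astype(np.float32)))
    w=ok&(abs(P[...,2]-115)<5)&(c['frame'].min(-1)>80); f=P[w]; f=f[(np.linalg.norm(f[:,:2]-np.median(q,0)[:2],axis=1)<220)]
    print(' plate',len(f),cv2.minAreaRect(f[:,:2].astype(np.float32)))
    for nm,lo,hi in(('yellow',(24,150,60),(34,255,255)),('blue',(100,150,60),(125,255,255))):
        y=hsvm(c,lo,hi)&ok&(abs(P[...,2]-46)<9); f=P[y]; 
        if nm=='blue':
            f=f[np.linalg.norm(f[:,:2]-px2w(t,303,162,45)[:2],axis=1)<60]
        print(nm,len(f),np.median(f,0).round(1),cv2.minAreaRect(f[:,:2].astype(np.float32)))
E
python3 m.py
```

```text
top orange 71 [557.2 219.8 196.3] [548. 211. 190.] [569. 234. 202.]
 top face 56 [558.7 221.9 197.1] ((558.3106079101562, 222.7657928466797), (20.34724998474121, 22.596250534057617), 4.313767433166504)
 plate 2136 ((553.5570678710938, 275.517333984375), (77.03223419189453, 200.94888305664062), 9.2614164352417)
yellow 71 [ 555.8 -278.2   46.9] ((552.7687377929688, -267.9288024902344), (68.27115631103516, 64.73163604736328), 39.28516387939453)
blue 530 [596.1 -19.5  47.3] ((601.3778686523438, -22.673274993896484), (73.03274536132812, 72.09800720214844), 89.89735412597656)
side orange 790 [566.4 216.4 143.3] [546. 209. 120.] [792. 405. 201.]
 top face 66 [557.5 217.3 197.3] ((558.7084350585938, 222.31393432617188), (22.924598693847656, 21.42403793334961), 2.9837541580200195)
 plate 908 ((525.9800415039062, 228.9371337890625), (302.1781005859375, 181.50099182128906), 60.62637710571289)
yellow 1601 [ 547.4 -275.4   48.6] ((552.0392456054688, -264.1828308105469), (79.54273223876953, 76.6485366821289), 65.46244812011719)
blue 558 [592.9 -37.7  48.7] ((600.8539428710938, -23.71874237060547), (77.12017059326172, 75.18131256103516), 63.039459228515625)
```

View pics/crops1.png

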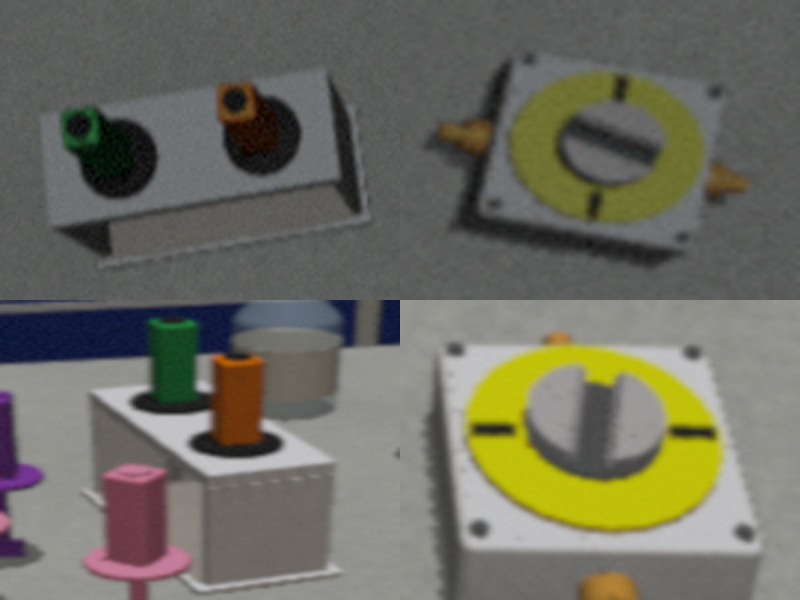

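The crops confirm it: the orange handle sits in the stand with its black guard on top. The yellow slot runs lower-right and upper-left in the top crop, at roughly heading 60°. The black marks are near up and down there, at roughly heading −10°. Next I'll refine the slot and handle with metric warps and get the obstacle positions.

```bash
cat >> h.py <<'E'
def warp(c,x,y,z,r=55,k=4):
    """metric top view on plane z: image right=+x world, up=+y; k px/mm"""
    w=[(x-r,y+r,z),(x+r,y+r,z),(x+r,y-r,z),(x-r,y-r,z)]
    H=cv2.getPerspectiveTransform(np.float32([w2px(c,p) for p in w]),np.float32([[0,0],[2*r*k,0],[2*r*k,2*r*k],[0,2*r*k]]))
    return cv2.warpPerspective(c['frame'],H,(2*r*k,2*r*k),flags=cv2.INTER_CUBIC)
def grid(im,k,r,step=10):
    im=im.copy(); n=im.shape[0]
    for i in range(0,n,step*k): im[i,::3]=255; im[::3,i]=255
    return im
E
python3 - <<'E'
from h import *
t=cam('top'); s=cam('side')
out=[]
for c in(t,s):
    out.append(warp(c,553,-267,58,30,6)); 
im=cv2.hconcat([grid(o,6,30) for o in out])
h=cv2.hconcat([grid(warp(t,558,222,197,30,6),6,30),grid(warp(s,558,222,197,30,6),6,30)])
v=cv2.vconcat([im,h]); v=cv2.convertScaleAbs(v,alpha=1.3); cv2.imwrite('pics/warp.png',cv2.resize(v[:,:,::-1],(600,600)))
for n,c in(('t',t),('s',s)):
    hs=cv2.cvtColor(c['frame'],cv2.COLOR_RGB2HSV)
    for nm,lo,hi in(('yellow',(22,150,60),(36,255,255)),('blue',(100,150,60),(125,255,255))):
        m=cv2.inRange(hs,lo,hi); k=dict(yellow=(553,-267,44),blue=(601,-23,44))[nm]
        u,v=w2px(c,k); M=np.zeros_like(m); cv2.circle(M,(int(u),int(v)),65 if n=='s' else 28,255,-1); m&=M
        cs,_=cv2.findContours(m,cv2.RETR_EXTERNAL,cv2.CHAIN_APPROX_NONE); p=max(cs,key=cv2.contourArea).reshape(-1,2)
        p=cv2.convexHull(p).reshape(-1,2)
        W=np.array([px2w(c,a,b,44)[:2] for a,b in p],np.float32); print(n,nm,cv2.fitEllipse(W))
    P=cloud(c)
    for d in ctrl.look_for('driver_handle',c):
        u,v=map(int,d['position']); q=P[v-3:v+4,u-3:u+4].reshape(-1,3); print(np.median(q,0).round(),q[:,2].max().round(), hs[v,u])
E
```

```text
t yellow ((574.714111328125, -286.5390319824219), (9.647154808044434, 28.01220703125), 133.13253784179688)
t blue ((602.055908203125, -22.912899017333984), (75.06987762451172, 75.39006042480469), 5.566648006439209)
[551. 213. 162.] 194.0 [ 12 183  39]
[392. 165. 161.] 166.0 [144  34 112]
[425. 244. 105.] 132.0 [137 121  19]
[477.  82. 153.] 165.0 [172 110  51]
s yellow ((553.9158935546875, -260.8634948730469), (77.76417541503906, 81.11358642578125), 161.7926483154297)
s blue ((603.0634765625, -17.897218704223633), (76.17955780029297, 77.74484252929688), 176.20477294921875)
[556. 213. 150.] 158.0 [ 13 229 109]
[473.  84. 106.] 114.0 [173 118 108]
[426. 244. 114.] 123.0 [141 150  73]
```

View pics/warp.png

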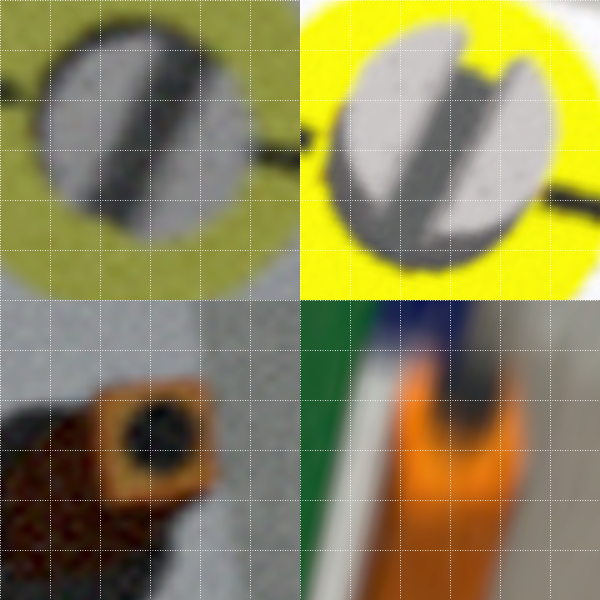

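```bash
cat >> h.py <<'E'
def to(x,y,z,head=None):
    """shift (cm, tool axes) and turn (deg) from the measured TCP pose to a world TCP point / tool-y heading"""
    s=ctrl.read_state(); M=rot(s['eef_rot']); h=np.degrees(np.arctan2(M[1,1],M[0,1]))
    d=M.T@(np.array([x,y,z])-s['position'])/10
    t=0 if head is None else (h-head+180)%360-180
    print('t',round(s['time_s'],2),'pos',s['position'].round(1),'h',round(h,1),'F',s['contact_force'].round(1),'w',round(s['grip_width']*93,1),'tilt',M[2].round(3))
    print('  need',d.round(2),round(t,1))
E
python3 -c "
from h import *
to(559.5,223,250,6.4)"
```

```text
t 0.9 pos [230.7 687.3 218.7] h 71.5 F [-0.  -0.5 -0. ] w 93.1 tilt [-0.  0. -1.]
  need [-45.95 -33.56  -3.14] 65.1
```

>>> {"fn": "servo_tool", "kwargs": {"plan": [[-2,-1.5,-3.1,8],[-6,-4.5,-4,17],[-10.5,-7.7,-4,26],[-15,-11,-4,35],[-19.5,-14.3,-4,44],[-24,-17.6,-4,53],[-28.5,-20.8,-4,61],[-33,-24,-4,65]], "grip": 0}}

```text
time_s: 1.9
position: [468.1, 353.5, 258.9]
eef_rot: [0.0, 0.667, 0.745, 0.0]
contact_force: [0.7, 0.2, 0.0]
grip_width: 0.999
```

```bash
python3 -c "
from h import *
to(559.5,223,250,6.4)"
```

```text
t 1.9 pos [468.1 353.5 258.9] h 6.3 F [0.7 0.2 0. ] w 92.9 tilt [ 0.     0.001 -1.   ]
  need [-13.97   7.66   0.89] -0.1
```

>>> {"fn": "servo_tool", "kwargs": {"plan": [[-5,2.7,0.5,0],[-10,5.4,0.9,0],[-14,7.6,0.9,0],[-14,7.6,0.9,0],[-14,7.6,0.9,0]]}}

```text
time_s: 2.52
position: [558.0, 224.9, 249.6]
eef_rot: [-0.0, 0.666, 0.746, 0.0]
contact_force: [-0.5, 0.6, 0.3]
grip_width: 1.002
```

```bash
python3 -c "
from h import *
to(559.5,223,146,6.4)
c=cam('top');s=cam('side');save(c,'hover.png')
cv2.imwrite('pics/hover.png',cv2.hconcat([cv2.resize(c['frame'][110:230,110:270],(400,300)),cv2.resize(s['frame'][50:230,200:380],(300,300))])[:,:,::-1])"
```

```text
t 2.52 pos [558.  224.9 249.6] h 6.5 F [-0.5  0.6  0.3] w 93.2 tilt [ 0.001 -0.    -1.   ]
  need [-0.21  0.13 10.36] 0.1
```

View pics/hover.png

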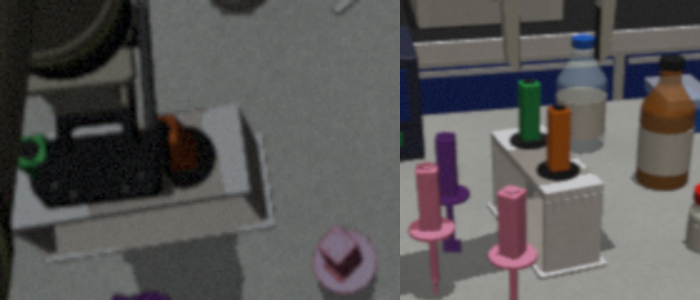

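The side crop shows the fingers (510 and 605) centred over the orange handle (558). The top crop fits this, so I'll go down.

>>> {"fn": "servo_tool", "kwargs": {"plan": [[-0.2,0.1,2,0],[-0.2,0.1,4.5,0],[-0.2,0.1,7.5,0],[-0.2,0.1,9.5,0],[-0.2,0.1,10.4,0],[-0.2,0.1,10.4,0]]}}

```text
time_s: 3.38
position: [559.2, 223.1, 145.4]
eef_rot: [-0.0, 0.666, 0.746, -0.0]
contact_force: [-0.5, 0.1, -0.1]
grip_width: 1.002
```

>>> {"fn": "servo_tool", "kwargs": {"plan": [[0,0,0,0],[0,0,0,0],[0,0,0,0],[0,0,0,0],[0,0,0,0],[0,0,0,0],[0,0,0,0],[0,0,0,0]], "grip": 1, "force": 50}}

```text
time_s: 4.38
position: [559.6, 222.3, 145.6]
eef_rot: [0.0, 0.666, 0.746, -0.0]
contact_force: [-0.2, 0.3, 0.7]
grip_width: 0.254
```

```bash
python3 -c "
from h import *
to(559.5,223,146,6.4)"
```

```text
t 4.38 pos [559.6 222.3 145.6] h 6.4 F [-0.2  0.3  0.7] w 23.7 tilt [-0. -0. -1.]
  need [ 0.07 -0.01 -0.04] 0.0
```

>>> {"fn": "servo_tool", "kwargs": {"plan": [[0,0,-1,0],[0,0,-3,0],[0,0,-6,0],[0,0,-9,0],[0,0,-12,0],[0,0,-12.5,0],[0,0,-12.5,0]]}}

```text
time_s: 5.25
position: [559.3, 222.3, 270.3]
eef_rot: [-0.0, 0.666, 0.746, -0.0]
contact_force: [-0.8, -0.6, -2.9]
grip_width: 0.255
```

```bash
python3 -c "
from h import *
to(555,-263,270,6.4)
s=cam('side'); u,v=w2px(s,(559,222,210)); print(u,v); u=int(u);v=int(v)
save(s,'lift.png',(u-60,v-60,u+60,v+60),5)"
```

```text
t 5.25 pos [559.3 222.3 270.3] h 6.5 F [-0.8 -0.6 -2.9] w 23.8 tilt [ 0. -0. -1.]
  need [-4.818e+01 -5.890e+00  3.000e-02] 0.1
295.00223266536557 109.57898134568691
```

View pics/lift.png

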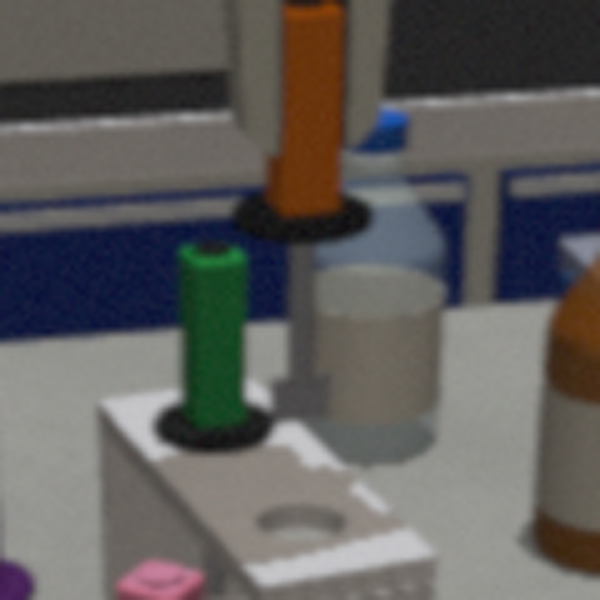

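The blade shows broad in the side view at crop (300,397), so its width runs along the jaw axis (heading 6.4°). The hole is at crop (302,522). I'll carry it to the yellow valve while turning to the slot heading.

>>> {"fn": "servo_tool", "kwargs": {"plan": [[-3,-0.4,0,-6],[-9,-1.1,0,-14],[-15,-1.8,0,-22],[-21,-2.6,0,-31],[-27,-3.3,0,-40],[-33,-4.1,0,-49],[-39,-4.8,0,-58],[-44,-5.5,0,-58]]}}

```text
time_s: 6.3
position: [553.4, -223.6, 269.2]
eef_rot: [-0.001, 0.221, 0.975, 0.0]
contact_force: [1.2, 0.6, -2.3]
grip_width: 0.257
```

```bash
python3 -c "
from h import *
to(552.5,-263,200,64.5)
s=cam('side'); print(px2w(s,235+60.4,49.6+104.4,115))
f=cv2.cvtColor(s['frame'],cv2.COLOR_RGB2HSV)"
```

```text
t 6.3 pos [ 553.4 -223.6  269.2] h 64.5 F [ 1.2  0.6 -2.3] w 23.9 tilt [ 0.002 -0.    -1.   ]
  need [-1.63 -3.59  6.92] -0.0
[561.42547903 223.02748022 115.        ]
```

>>> {"fn": "servo_tool", "kwargs": {"plan": [[-0.8,-1.8,2,0],[-1.6,-3.6,5,0],[-1.6,-3.6,6.9,0],[-1.6,-3.6,6.9,0],[-1.6,-3.6,6.9,0]]}}

```text
time_s: 6.98
position: [553.5, -260.0, 201.6]
eef_rot: [-0.0, 0.221, 0.975, 0.0]
contact_force: [0.6, -0.7, -1.8]
grip_width: 0.25
```

```bash
python3 -c "
from h import *
to(552.5,-263,200,64.5)
s=cam('side'); P=[w2px(s,(552.5,-263,z)) for z in (58,90,169)]; print(P); u,v=map(int,P[1])
save(s,'above.png',(u-60,v-70,u+60,v+50),5)
f=warp(s,552.5,-263,90,30,6)"
```

```text
t 6.97 pos [ 553.5 -260.   201.6] h 64.5 F [ 0.6 -0.7 -1.8] w 23.3 tilt [ 0.  0. -1.]
  need [-0.04 -0.31  0.16] -0.0
[[np.float64(378.30724023050016), np.float64(361.1303225349472)], [np.float64(381.0462409565091), np.float64(342.9178563003186)], [np.float64(388.52628794407025), np.float64(293.180701468347)]]
```

View pics/above.png

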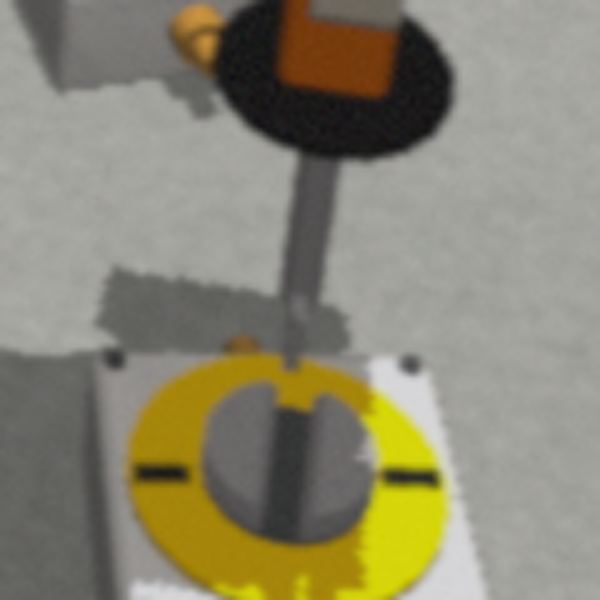

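```bash
python3 -c "
from h import *
s=cam('side')
for p in [(553.5-5.2,-260-10.8,91),(553.5,-260,91),(552.5,-263,58),(553.5,-260,165-6+11)]:
    u,v=w2px(s,p); print(p,(u-321)*5,(v-272)*5)
to(552.8,-263,170,64.5)"
```

```text
(548.3, -270.8, 91) 296.5296368151468 379.032812698253
(553.5, -260, 91) 299.84163104911573 341.7140866848368
(552.5, -263, 58) 286.5362011525008 445.651612674736
(553.5, -260, 170) 337.06171591544717 93.0619129107859
t 7.08 pos [ 553.8 -260.2  202.3] h 64.5 F [-0.2  0.2 -1.7] w 23.6 tilt [-0.001  0.    -1.   ]
  need [-0.03 -0.3   3.23] -0.0
```

```bash
python3 -c "
from h import *
to(554.5,-263,162,64.5)"
```

```text
t 7.08 pos [ 553.8 -260.2  202.3] h 64.5 F [-0.2  0.2 -1.7] w 23.6 tilt [-0.001  0.    -1.   ]
  need [-0.18 -0.22  4.03] -0.0
```

>>> {"fn": "servo_tool", "kwargs": {"plan": [[-0.2,-0.2,1,0],[-0.2,-0.2,2.2,0],[-0.2,-0.2,3,0],[-0.2,-0.2,3.5,0],[-0.2,-0.2,3.8,0],[-0.2,-0.2,4,0],[-0.2,-0.2,4,0]]}}

```text
time_s: 7.95
position: [554.3, -263.1, 161.7]
eef_rot: [0.0, 0.221, 0.975, 0.0]
contact_force: [-0.3, 0.1, -2.2]
grip_width: 0.251
```

```bash
python3 -c "
from h import *
to(554.5,-263,162,64.5)
print(ctrl.read_state()['ft_torque'])
s=cam('side')
save(s,'in.png',(321,272,441,392),5)"
```

```text
t 7.95 pos [ 554.3 -263.1  161.7] h 64.5 F [-0.3  0.1 -2.2] w 23.4 tilt [-0.  0. -1.]
  need [-0.02  0.02 -0.03] -0.0
[ 0.01806749  0.0619966  -0.01762998]
```

View pics/in.png

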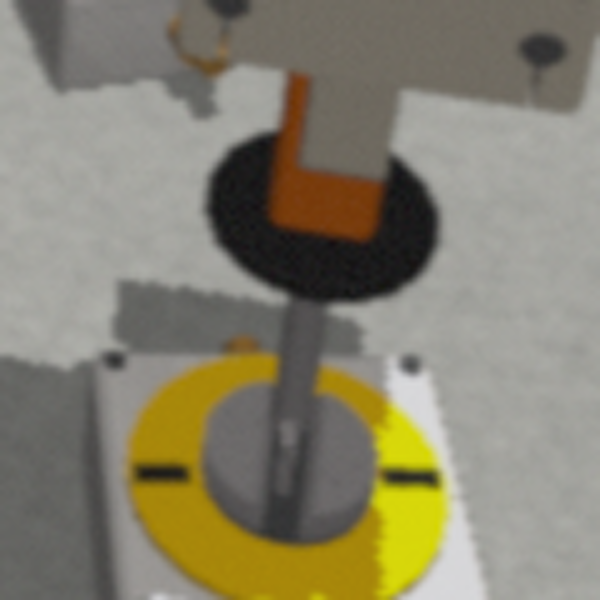

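The blade is in the slot at crop (287,460), centred, with no vertical force. Next I turn clockwise.

>>> {"fn": "servo_tool", "kwargs": {"plan": [[0,0,0,6],[0,0,0,14],[0,0,0,22],[0,0,0,30],[0,0,0,38],[0,0,0,46],[0,0,0,54],[0,0,0,60]]}}

```text
time_s: 9.0
position: [554.7, -265.0, 162.2]
eef_rot: [0.002, 0.681, 0.733, -0.001]
contact_force: [0.3, -5.0, -3.8]
grip_width: 0.256
```

```bash
python3 -c "
from h import *
to(554.3,-263,162,-13)
print(ctrl.read_state()['ft_torque'])"
```

```text
t 9.0 pos [ 554.7 -265.   162.2] h 4.2 F [ 0.3 -5.  -3.8] w 23.8 tilt [-0.003  0.002 -1.   ]
  need [ 0.2  -0.03  0.02] 17.2
[-1.7879145   0.00646519  0.17161125]
```

>>> {"fn": "servo_tool", "kwargs": {"plan": [[0,0,0,5],[0,0,0,10],[0,0,0,15],[0,0,0,18],[0,0,0,20],[0,0,0,20]]}}

```text
time_s: 9.75
position: [554.4, -265.6, 162.2]
eef_rot: [0.002, 0.797, 0.605, -0.001]
contact_force: [-0.8, -6.4, -3.3]
grip_width: 0.255
```

```bash
python3 -c "
from h import *
to(554.3,-263,162,-13)
print(ctrl.read_state()['ft_torque'])
s=cam('side')
save(s,'t1.png',(321,272,441,392),5)"
```

```text
t 9.75 pos [ 554.4 -265.6  162.2] h -15.6 F [-0.8 -6.4 -3.3] w 23.7 tilt [-0.004  0.002 -1.   ]
  need [ 0.25 -0.08  0.02] -2.6
[-2.15858699  0.28810725  0.14279258]
```

>>> {"fn": "servo_tool", "kwargs": {"plan": [[-0.1,0,0,2],[-0.25,0,0,4],[-0.25,0,0,6],[-0.25,0,0,6]]}}

```text
time_s: 10.3
position: [554.1, -266.2, 162.0]
eef_rot: [0.001, 0.827, 0.562, 0.0]
contact_force: [0.7, -5.5, -0.8]
grip_width: 0.255
```

```bash
python3 -c "
from h import *
to(554.3,-265,162,-25)
print(ctrl.read_state()['ft_torque'])
s=cam('side')
save(s,'t2.png',(321,272,441,392),5)"
```

```text
t 10.3 pos [ 554.1 -266.2  162. ] h -21.6 F [ 0.7 -5.5 -0.8] w 23.7 tilt [-0.001  0.002 -1.   ]
  need [ 0.12 -0.02  0.  ] 3.4
[-1.79697058 -0.17201233  0.0898016 ]
```

View pics/t2.png

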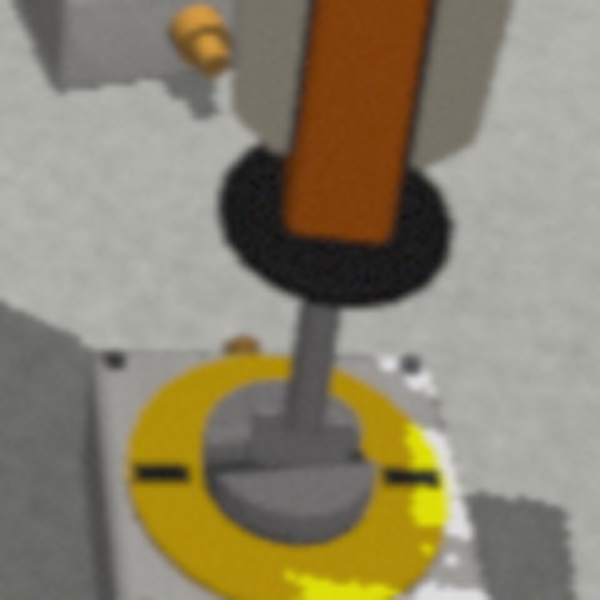

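The slot (crop (210,470)→(365,455)) is still about 7° short of the marks (160,473)→(412,478). The blade leads it by the play, so I keep turning.

>>> {"fn": "servo_tool", "kwargs": {"plan": [[-0.1,0,0,2],[-0.1,0,0,4],[-0.1,0,0,6],[-0.1,0,0,8],[-0.1,0,0,8]]}}

```text
time_s: 10.98
position: [553.6, -266.7, 161.8]
eef_rot: [0.0, 0.864, 0.503, 0.0]
contact_force: [2.6, -4.7, 0.9]
grip_width: 0.257
```

```bash
python3 -c "
from h import *
to(554.3,-265,162,-25)
print(ctrl.read_state()['ft_torque'])
s=cam('side')
save(s,'t3.png',(321,272,441,392),5)"
```

```text
t 10.97 pos [ 553.6 -266.7  161.8] h -29.6 F [ 2.6 -4.7  0.9] w 23.9 tilt [-0.     0.001 -1.   ]
  need [ 0.18 -0.02 -0.02] -4.6
[-1.62932442 -0.72692793  0.19425982]
```

>>> {"fn": "servo_tool", "kwargs": {"plan": [[0,0,0,2],[0,0,0,4],[0,0,0,4]]}}

```text
time_s: 11.4
position: [553.5, -266.6, 161.8]
eef_rot: [0.0, 0.881, 0.473, -0.0]
contact_force: [1.9, -4.9, -0.1]
grip_width: 0.254
```

```bash
python3 -c "
from h import *
to(554.3,-265,162,-25)
print(ctrl.read_state()['ft_torque'])
s=cam('side')
save(s,'t4.png',(321,272,441,392),5)"
```

```text
t 11.4 pos [ 553.5 -266.6  161.8] h -33.6 F [ 1.9 -4.9 -0.1] w 23.6 tilt [-0.     0.001 -1.   ]
  need [ 0.18 -0.03 -0.02] -8.6
[-1.67622301 -0.61390664  0.45819078]
```

>>> {"fn": "servo_tool", "kwargs": {"plan": [[0,0,0,2],[0,0,0,3],[0,0,0,3]]}}

```text
time_s: 11.82
position: [553.4, -266.6, 161.8]
eef_rot: [0.0, 0.893, 0.45, -0.0]
contact_force: [2.0, -5.4, -0.3]
grip_width: 0.255
```

```bash
python3 -c "
from h import *
to(554.3,-265,162,-25)
print(ctrl.read_state()['ft_torque'])
s=cam('side')
save(s,'t5.png',(321,272,441,392),5)
a,b=[cv2.imread('pics/t%d.png'%i)[330:,100:520] for i in(3,5)]
cv2.imwrite('pics/t35.png',cv2.hconcat([a,b])[:, :800])"
```

```text
t 11.82 pos [ 553.4 -266.6  161.8] h -36.5 F [ 2.  -5.4 -0.3] w 23.7 tilt [-0.001  0.001 -1.   ]
  need [ 0.18 -0.02 -0.02] -11.5
[-1.72261732 -0.44728165  0.77428647]
```

View pics/t35.png

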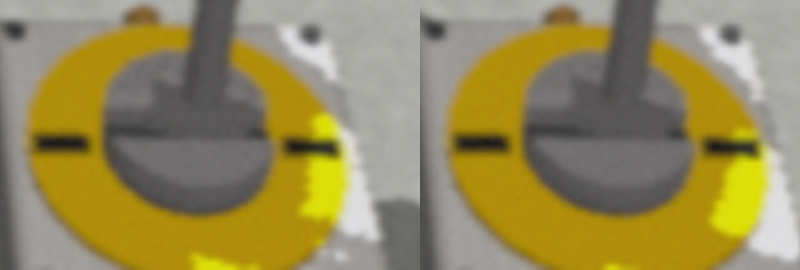

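Near slot edge now lines up with the black marks. It didn't move between the two frames, while torque rose from 0.19 to 0.46 to 0.77 N m, so the valve is at its stop. I'll unwind into the play and lift out.

>>> {"fn": "servo_tool", "kwargs": {"plan": [[0,0,0,-6],[0,0,0,-12],[0,0,0,-16],[0,0,0,-16]]}}

```text
time_s: 12.38
position: [552.3, -265.6, 161.2]
eef_rot: [-0.001, 0.822, 0.569, -0.0]
contact_force: [-1.0, -2.7, -0.8]
grip_width: 0.255
```

>>> {"fn": "servo_tool", "kwargs": {"plan": [[0,0,-0.5,0],[0,0,-1.2,0],[0,0,-2.5,0],[0,0,-5,0],[0,0,-8,0],[0,0,-11,0],[0,0,-11,0]]}}

```text
time_s: 13.25
position: [554.1, -266.9, 274.3]
eef_rot: [0.002, 0.822, 0.57, 0.001]
contact_force: [-0.8, -0.0, -2.2]
grip_width: 0.256
```

```bash
python3 -c "
from h import *
to(559.3,222.5,272,6.4)
print(ctrl.read_state()['ft_torque'])
t=cam('top');s=cam('side')
cv2.imwrite('pics/closed.png',cv2.hconcat([cv2.resize(s['frame'][272:392,321:441],(600,600))[330:,100:500],cv2.resize(s['frame'][200:320,330:450],(270,270))])[:,:,::-1])"
```

```text
t 13.25 pos [ 554.1 -266.9  274.3] h -20.6 F [-0.8 -0.  -2.2] w 23.8 tilt [ 0.001  0.004 -1.   ]
  need [ 46.01 -16.7    0.19] -27.0
[-0.0605494   0.08885562  0.01379619]
```

View pics/closed.png

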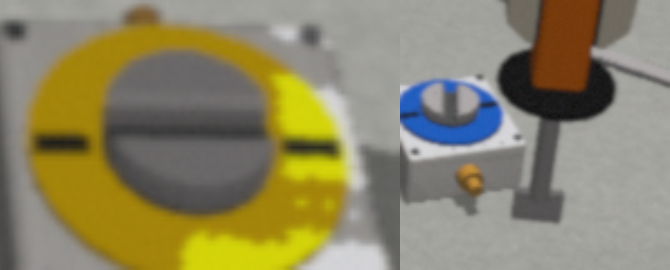

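The valve is closed: the slot edge (110,130)→(265,135) is parallel to the marks (60,143)→(312,147). The driver is still upright in the hand and the blue slot is untouched. I'll go back to the stand.

>>> {"fn": "servo_tool", "kwargs": {"plan": [[3,-1.1,0,-4],[9,-3.3,0,-8],[15,-5.4,0,-12],[21,-7.6,0,-16],[27,-9.8,0,-20],[33,-12,0,-24],[39,-14.1,0,-27],[44,-16,0,-27]]}}

```text
time_s: 14.35
position: [556.9, 203.8, 270.5]
eef_rot: [-0.0, 0.666, 0.746, -0.001]
contact_force: [0.9, -0.3, -1.7]
grip_width: 0.255
```

```bash
python3 -c "
from h import *
to(560.3,223,272,6.4)"
```

```text
t 14.35 pos [556.9 203.8 270.5] h 6.5 F [ 0.9 -0.3 -1.7] w 23.7 tilt [-0.    -0.002 -1.   ]
  need [ 1.87  0.55 -0.15] 0.1
```

>>> {"fn": "servo_tool", "kwargs": {"plan": [[0.8,0.2,0,0],[1.6,0.5,0,0],[1.9,0.5,0,0],[1.9,0.5,0,0],[1.9,0.5,0,0]]}}

```text
time_s: 14.98
position: [560.8, 220.1, 271.8]
eef_rot: [0.0, 0.667, 0.745, 0.0]
contact_force: [0.1, 0.1, -1.3]
grip_width: 0.255
```

```bash
python3 -c "
from h import *
to(559.3,222.3,270.3,6.4)
s=cam('side'); f=cv2.resize(s['frame'][49:169,235:355],None,fx=5,fy=5,interpolation=cv2.INTER_CUBIC)[:,:,::-1].copy()
L=cv2.imread('pics/lift.png')
for n,(x0,y0,x1,y1) in dict(guard=(232,185,375,245),blade=(265,330,335,425),jaw=(235,60,285,160)).items():
    r=cv2.matchTemplate(f[y0-40:y1+40,x0-40:x1+40],L[y0:y1,x0:x1],cv2.TM_CCOEFF_NORMED); _,m,_,p=cv2.minMaxLoc(r); print(n,round(m,3),(p[0]-40)/5,(p[1]-40)/5)
a=np.array(w2px(s,(559.3,222.3,200)))
for p in [(560.3,222.3,200),(559.3,222.3,201)]: print(np.array(w2px(s,p))-a)
"
```

```text
t 14.97 pos [560.8 220.1 271.8] h 6.4 F [ 0.1  0.1 -1.3] w 23.7 tilt [-0.  0. -1.]
  need [ 0.24 -0.13  0.15] -0.0
guard 0.99 1.0 -0.4
blade 0.968 0.8 0.0
jaw 0.986 1.0 -0.2
[ 0.50187126 -0.03888977]
[ 0.00717106 -0.49052303]
```

No slip: guard, blade and jaws match the lift picture to within 0.2 px of each other. I'll lower it into the hole.

>>> {"fn": "servo_tool", "kwargs": {"plan": [[0.3,-0.1,0,0],[0.3,-0.1,2,0],[0.3,-0.1,5,0],[0.3,-0.1,8,0],[0.3,-0.1,10.5,0],[0.3,-0.1,12,0],[0.3,-0.1,12.5,0],[0.3,-0.1,12.5,0]]}}

```text
time_s: 16.02
position: [559.7, 224.1, 147.0]
eef_rot: [0.0, 0.666, 0.746, 0.0]
contact_force: [-0.4, 0.4, -1.3]
grip_width: 0.254
```

```bash
python3 -c "
from h import *
to(559.8,222.3,145.6,6.4)"
```

```text
t 16.02 pos [559.7 224.1 147. ] h 6.4 F [-0.4  0.4 -1.3] w 23.6 tilt [ 0.  0. -1.]
  need [-0.18 -0.01  0.14] 0.0
```

>>> {"fn": "servo_tool", "kwargs": {"plan": [[-0.1,0,0.1,0],[-0.1,0,0.15,0],[-0.1,0,0.15,0]]}}

```text
time_s: 16.4
position: [559.7, 223.1, 145.6]
eef_rot: [0.0, 0.666, 0.746, 0.0]
contact_force: [-0.6, 0.1, 1.5]
grip_width: 0.254
```

>>> {"fn": "servo_tool", "kwargs": {"plan": [[0,0,0,0],[0,0,0,0],[0,0,0,0],[0,0,0,0],[0,0,0,0],[0,0,0,0]], "grip": 0}}

```text
time_s: 17.15
position: [559.5, 223.0, 145.1]
eef_rot: [0.0, 0.666, 0.746, 0.0]
contact_force: [-0.7, -0.1, -0.1]
grip_width: 0.849
```

>>> {"fn": "servo_tool", "kwargs": {"plan": [[0,0,-1,0],[0,0,-3,0],[0,0,-6,0],[0,0,-10,0],[0,0,-14,0],[5,0,-16,0],[10,0,-16,0],[10,0,-16,0]]}}

```text
time_s: 18.15
position: [546.8, 327.3, 305.3]
eef_rot: [-0.001, 0.664, 0.748, 0.001]
contact_force: [0.3, -0.0, -0.6]
grip_width: 0.997
```

```bash
python3 -c "
from h import *
to(559.8,222.3,145.6,6.4)
s=cam('side');t=cam('top')
cv2.imwrite('pics/final.png',cv2.hconcat([cv2.resize(s['frame'][90:220,230:340],(330,390)),cv2.resize(s['frame'][215:405,310:430],(246,390)),cv2.resize(t['frame'][130:225,95:230],(224,390))])[:,:,::-1])
P=cloud(s);hs=cv2.cvtColor(s['frame'],cv2.COLOR_RGB2HSV);o=(cv2.inRange(hs,(3,150,60),(16,255,255))>0)&(abs(P[...,0]-560)<30)&(abs(P[...,1]-222)<40)&(P[...,2]>118)
q=P[o];print(len(q),np.percentile(q[:,2],[1,99]))
i=np.where(o);print(i[1].mean(),i[0].min(),i[0].max())"
```

```text
t 18.15 pos [546.8 327.3 305.3] h 6.8 F [ 0.3 -0.  -0.6] w 92.7 tilt [ 0.002 -0.    -1.   ]
  need [-10.61   0.05  15.96] 0.4
478 [124.27229864 200.02720876]
294.8284518828452 114 152
```

View pics/final.png

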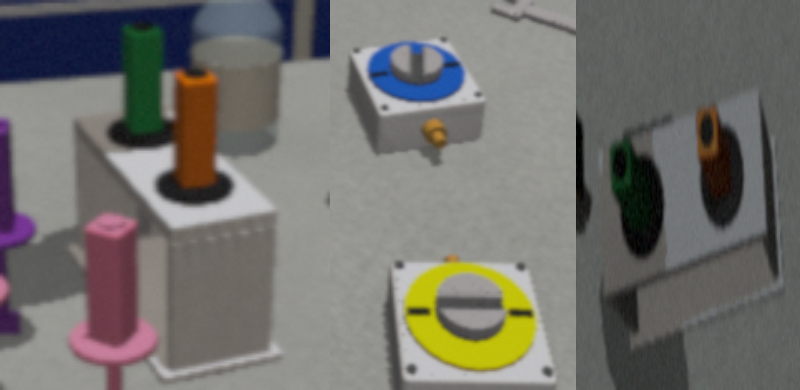

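The driver hangs upright with its guard flat on the stand (crop (195,185)). The yellow slot lines up with its marks ((418,311)–(520,313)), the blue slot is still across its marks, and the gripper is clear.

```bash
python3 -c "
from h import *
print(ctrl.job_done())"
```

```text
the job is handed in; nothing more can be done
None
```

The yellow valve is shut and the orange screwdriver is back in its own hole in the stand. I handed the job in at about 18 s of the 56 s allowed.

- **Yellow valve:** I turned it clockwise with the blade until the torque climbed (0.19 to 0.77 N m) while the cap no longer moved. The slot now lines up with the black marks.
- **Screwdriver:** the last pictures show it upright, with its guard flat on the stand. The handle top measures about 200 mm, against 197 mm before pick-up, which is within the camera error. The gripper was open and clear of everything.
- **Blue valve:** it was not touched, and its slot is still across its marks.
- **Disagreements:** the estimates of the valve centre differed by about 3 mm. During the turn this put a side force of about 6 N on the blade, far below the limits. No check failed.

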